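# Square up a plate in the welding jig and lock it

### The arm

A 6-joint arm with a two-finger parallel gripper is mounted at the origin on the work surface. World frame = base frame: x ahead of the robot, y to its left, z up, the work surface at z = 0. Lengths are in m, angles in rad, forces in N, time in s.
With the tool pointing down it reaches from about 0.275 to 1 m from the base axis. Payload 8.4 kg.
Tool frame: the origin (TCP) lies on the centre line of the jaws, within the pads' length; the fingertips stand 17 mm ahead of it and the grasp point (between the pads) lies 2 mm behind it (bot.tcp_to_tips is the z of the fingertips in the tool frame, in m); z points along the fingers, y is the line along which they close (so a half turn about z gives the same grasp; the last joint's range is limited). The gripper opens to 85 mm and grips with 20 to 120 N. Pads are 22 mm wide; open, the fingers measure 114 mm over their backs; the gripper's body (76 mm by 85 mm) begins 54 mm behind the grasp point. The pads swing forward as they close: fully open they stand 13 mm farther back than shut.
Start: joints at [-1.233, 0.353, 1.633, -0, 1.155, -0.002], TCP at [0.208, -0.589, 0.248] pointing down, gripper open.
Joint ranges: [-2.63, 2.63], [-0.92, 2.1], [0.06, 2.66], [-1.3, 4.44], [0, 2.69], [-3.02, 3.02]. Speed limits (rad/s): [2.22, 2.22, 2.79, 3.14, 3.14, 3.14].

### API

Orientations are given as a unit quaternion [x, y, z, w].
In Python, from workcell import bot, hand, kinematics, get_obs, vision, hand_in gives the robot as it stands. The module is installed in compiled form; this text tells all that it offers. Calls block until the motion is done:
- bot.reach(position, orientation): joint-space move of the TCP to a pose.
- bot.servo_line(position, ori=None, velocity=0.15): straight line of the TCP; ori=None keeps the orientation; velocity is the mean speed in m/s.
- bot.goto_joints(angles): joint-space move.
- hand.move_gripper(opening, strength=None): finger opening in m; strength is the grip in N (None keeps the last); returns when the fingers have stopped.
- bot.dwell(seconds).
- kinematics.solve_ik(position, orientation): joint angles nearest the present ones, or None.
- get_obs(): the state.
- vision.read_camera(name): name is "scene" or "side" or "wrist"; returns a dict with "frame" (400x640x3 uint8, red, green, blue), "intrinsics" (3x3 intrinsics, pixels), "dist" ([k1, k2, p1, p2, k3] as OpenCV has them; the pictures are not rectified), "view" (4x4, takes a point from world to camera coordinates). Camera axes: x right, y down, z forward; pixel columns grow to the right and rows downward; lengths in m; the calibration is good to about 2 mm. A picture is of the moment at which its call begins. There is no depth.
A pose or a line that the arm cannot do raises bot.IKError and nothing moves.
- hand_in(): hands the job in; it is judged then, once.
The state is a dict: "time_s": time; "joint_pos": joint angles; "joint_vel": joint speeds; "joint_efforts": joint torques, N m; "position": TCP position; "orientation": TCP orientation; "wrist_force": force on the tool from outside, world axes, zero at the start; "ft_torque": the same for the moment, N m; "gripper_width": finger opening in m; "grip_force": force on a finger pad.
Only numpy, scipy, OpenCV 4.12 (cv2) and the standard library are available. Lean on these libraries where they do the work, as an engineer would, in place of code of your own. Each camera call takes 0.05 s, during which the arm holds its last target. There are 200 camera calls.

### The job

Push the bare aluminium plate along the bench, without lifting it, until its long side lies flat against the yellow fence and its end is tight against the blue stop block. Then push the red-knobbed locking lever on the stop block all the way over towards the plate, and leave the plate seated. Do not disturb the other tools and offcuts on the bench.

Things in the scene. Friction and masses are not known exactly. Their poses are not given: they have to be found in the camera images.
- plate: loose flat aluminium plate, 90 mm (its x) by 130 mm (its y) by 20 mm thick, about 0.6 kg, with four dark drilled holes seen on top; lies flat on the bench and slides when pushed. Origin at the centre of its underside; z up. It looks the same turned by half a turn.
- fence: yellow angle-iron fence fixed to the bench, 400 mm long along its y, upright leg 30 mm tall; a low foot extends behind it 40 mm. Origin at bench height in the middle of its working face, which is the plane x = 0 of its frame; its x points away from the robot's side, so the plate belongs on the -x side; y runs along the fence to the left. Seated, the plate's centre lies at x = -0.045 in this frame.
- stop: blue stop block fixed to the bench in front of the fence, touching it: 90 mm along x (from x = -0.090 to 0), 50 mm along y (from y = -0.025 to 0.025), 45 mm tall. Same axes as the fence; origin at bench height on the fence's working face, midway along the block's 50 mm. The plate's short end belongs against its -y face (y = -0.025); seated, the plate's centre lies at y = -0.090 in this frame.
- lever (a joint): locking lever on top of the stop block, in rad: 0 leans away from the plate (to the stop's +y, 0.6 rad from upright), 0.6 upright, 1.2 fully over towards the plate (to the stop's -y) against its end stop. Its pivot is 55 mm above the bench at x = -0.045, y = 0 of the stop's frame, with its axis along x; a round steel rod 10 mm thick carries the knob 70 mm from the pivot. It turns stiffly (about 0.1 N m) and stays where it is left.
- lever_knob (a point): centre of the lever's red ball knob, 26 mm across
- pipe: loose bystander, to be left alone: copper pipe offcut standing on end, 42 mm across, 50 mm tall; origin at the centre of its underside
- flange: loose bystander, to be left alone: flat steel flange ring, 64 mm across, 12 mm thick, lying behind the fence; origin at the centre of its underside
- hammer: loose bystander, to be left alone: hammer with dark wooden handle, 260 mm long, lying to the left; origin mid-length on its underside
- brush: loose bystander, to be left alone: flat brush with wooden handle, 200 mm long, lying to the near left; origin mid-length on its underside
- tin: loose bystander, to be left alone: can with paper label, 60 mm across, 90 mm tall, standing to the right; origin at the centre of its underside
- tube: loose bystander, to be left alone: red square tube offcut, 100 x 40 x 40 mm, lying to the near right; origin at the centre of its underside
- wrench: loose bystander, to be left alone: steel wrench 180 mm long, lying to the far right; origin mid-length on its underside
Not all that is in view belongs to the job. Of the things that look like the plate, the larger one is meant. Several things have the shape of the stop; the one meant has the colours described above.

How it is judged:
By the outcome, as a careful person would: the job done as asked, in the order asked, and still so for the second after the job is handed in, with the robot touching nothing.
It also fails if it takes over 58 s, if anything falls off the work surface, if the arm or the gripper's body presses on something with over 40 N, if the wrist force passes 120 N, or if a joint passes its speed limit or range.

## Working session

There is one attempt and no reset: what is moved stays moved. The work goes in short steps, each a Python script; the robot and the scene stay as the last script left them, time stands still between calls to the robot, and variables do not carry over. Pictures are saved under pics/ and viewed, at most 10 in all, crops included, and the job is handed in when it is done.

```bash
mkdir -p pics; cat > h.py <<'E'
import numpy as np, cv2
from workcell import bot, hand, kinematics, get_obs, vision, hand_in
def snap(cam,name):
    d=vision.read_camera(cam); cv2.imwrite(f'pics/{name}.png',d['frame'][:,:,::-1])
    np.savez(f'pics/{name}.npz',K=d['intrinsics'],D=d['dist'],V=d['view']); return d
def w(name,uv,z):
    """pixels -> world points at height z"""
    c=np.load(f'pics/{name}.npz'); V=c['V']; uv=np.array(uv,float).reshape(-1,1,2)
    n=cv2.undistortPoints(uv,c['K'],np.array(c['D'],float)).reshape(-1,2)
    R,t=V[:3,:3],V[:3,3]; C=-R.T@t; d=np.c_[n,np.ones(len(n))]@R
    z=np.broadcast_to(z,len(n)); return C+d*((z-C[2])/d[:,2])[:,None]
def px(name,P):
    c=np.load(f'pics/{name}.npz'); V=c['V']
    return cv2.projectPoints(np.array(P,float).reshape(-1,1,3),cv2.Rodrigues(V[:3,:3])[0],V[:3,3],c['K'],np.array(c['D'],float))[0].reshape(-1,2)
E
python3 - <<'E'
from h import *
for c in('scene','side'):
    snap(c,c+'0'); V=np.load(f'pics/{c}0.npz')['V']; print(-V[:3,:3].T@V[:3,3])
print(get_obs()['time_s'],get_obs()['orientation'])
E
```

```text
[1.07700805 0.43685189 0.77683508]
[0.40498522 0.74502    0.89443927]
0.1 [ 9.85601597e-01  1.69083096e-01 -1.11586305e-04 -6.21181409e-04]
```

View pics/scene0.png

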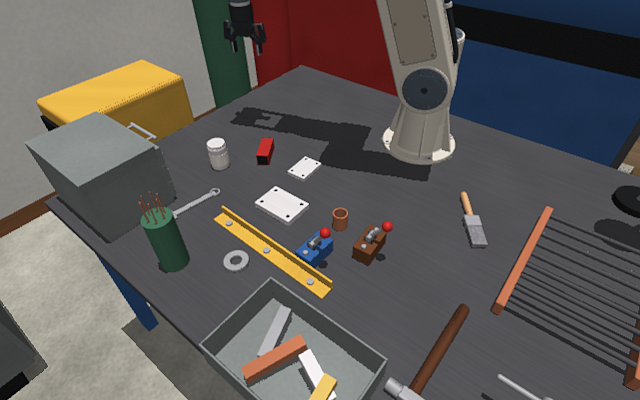

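View pics/side0.png

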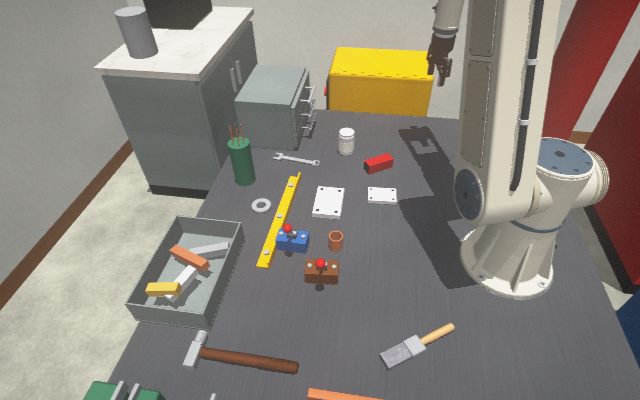

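Scene view: the plate is near (282,204), the yellow fence runs (220,210)–(328,292), the blue stop is at (315,247) and the pipe at (340,218). In the side view the plate is at (328,202) and the stop at (292,240). I'll enlarge both.

```bash
python3 - <<'E'
import cv2
a=cv2.imread('pics/scene0.png')[175:300,205:365]; cv2.imwrite('pics/c1.png',cv2.resize(a,None,fx=4.75,fy=4.75,interpolation=cv2.INTER_CUBIC))
a=cv2.imread('pics/side0.png')[165:275,250:400]; cv2.imwrite('pics/c2.png',cv2.resize(a,None,fx=5,fy=5,interpolation=cv2.INTER_CUBIC))
E
```

```text
(no output)
```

View pics/c1.png

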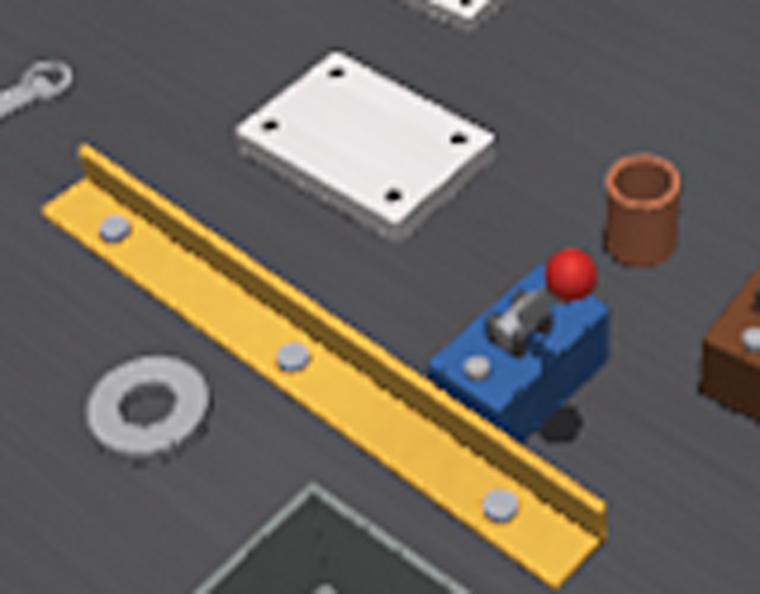

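View pics/c2.png

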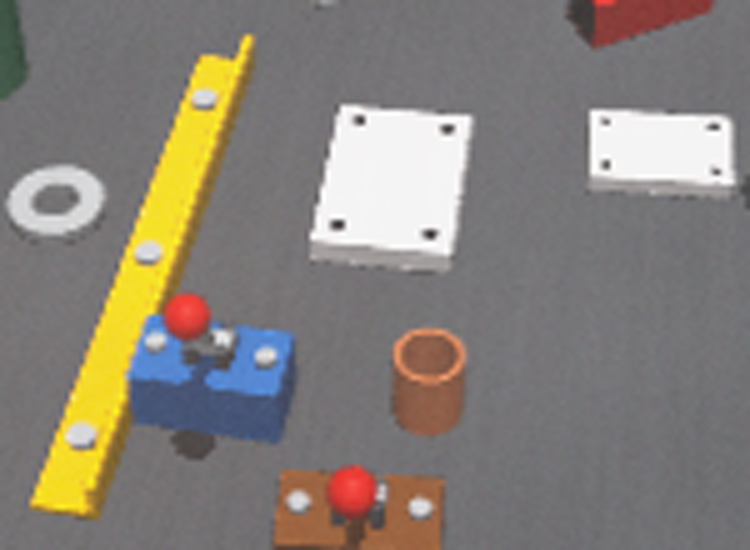

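c1 shows the plate's top corners at about (337,52), (494,136), (397,224), (237,130). The stop's top corners are at (430,368), (503,412), (608,315), and the knob is at (570,273). c2 shows the plate corners at (342,104), (471,115), (449,260), (311,246), the stop corners at (148,315), (130,375), (293,333), (282,385), and the knob at (187,316). Next I'll fit the poses to these.

```bash
cat > fit.py <<'E'
from h import *
from scipy.optimize import least_squares
c1=lambda p:(np.array(p)+.5)/4.75-.5+[205,175]
c2=lambda p:(np.array(p)+.5)/5-.5+[250,165]
def T(q,P): c,s=np.cos(q[2]),np.sin(q[2]); P=np.array(P,float); return np.c_[P[:,:2]@np.array([[c,s],[-s,c]])+q[:2],P[:,2]]
def fit(obs,q0,f=T):
    r=lambda q:np.concatenate([(px(n,f(q,P))-uv).ravel() for n,P,uv in obs])
    s=least_squares(r,q0,loss='soft_l1'); return s.x,r(s.x).reshape(-1,2)
E
python3 - <<'E'
from fit import *
np.set_printoptions(precision=4,suppress=True)
pa=c1([(337,52),(494,136),(397,224),(237,130)]); pb=c2([(471,115),(449,260),(311,246),(342,104)])
print(w('scene0',pa,.02)); print(w('side0',pb,.02))
C=[(-.045,-.065,.02),(-.045,.065,.02),(.045,.065,.02),(.045,-.065,.02)]
q,r=fit([('scene0',C,pa),('side0',C,pb)],[.5,-.1,0]);print('plate',q,'\n',r)
S=[(0,-.025,.045),(0,.025,.045),(-.09,.025,.045)]
S2=[(0,-.025,.045),(0,.025,.045),(-.09,-.025,.045),(-.09,.025,.045)]
sa=c1([(430,368),(503,412),(608,315)]); sb=c2([(148,315),(130,375),(293,333),(282,385)])
print(w('scene0',sa,.045),w('side0',sb,.045))
fa=c1([(82,143),(605,502)])
k=np.array([(-.045,-.07*np.sin(a-.6)*1,.055+.07*np.cos(a-.6)) for a in (0,)])
ka=c1([(570,273)]);kb=c2([(187,316)])
def g(q,P):
    P=np.array(P,float); A=P.copy(); m=P[:,2]==.03; A[m,1]+=q[3]; return T(q,A)
o=[('scene0',S,sa),('side0',S2,sb),('scene0',[(0,-.2,.03),(0,.2,.03)],fa),('scene0',k,ka),('side0',k,kb)]
q,r=fit(o,[.65,.05,0,-.1],g);print('stop',q,'\n',r)
print('fence ends',w('scene0',fa,.03))
p=w('side0',c2([(429,352)]),.05), w('scene0',c1([(643,182)]),.05); print('pipe',p)
E
```

```text
[[ 0.4844 -0.2198  0.02  ]
 [ 0.4831 -0.0913  0.02  ]
 [ 0.5733 -0.0887  0.02  ]
 [ 0.5741 -0.2185  0.02  ]]
[[ 0.4864 -0.2211  0.02  ]
 [ 0.4852 -0.0845  0.02  ]
 [ 0.5729 -0.0844  0.02  ]
 [ 0.5747 -0.2201  0.02  ]]
plate [ 0.5294 -0.1537  0.0089] 
 [[ 0.0054  0.1943]
 [ 0.3978  0.4588]
 [-0.0226  0.1758]
 [-0.1948  0.1961]
 [ 0.3408  0.4308]
 [ 0.5841 -1.0216]
 [-0.0796 -0.9133]
 [-0.1731  0.3395]]
[[0.6556 0.0103 0.045 ]
 [0.6544 0.0579 0.045 ]
 [0.5713 0.0611 0.045 ]] [[0.6544 0.009  0.045 ]
 [0.6541 0.0559 0.045 ]
 [0.5666 0.0109 0.045 ]
 [0.5659 0.0508 0.045 ]]
stop [ 0.6552  0.0309 -0.0279 -0.1061] 
 [[-1.0455 -1.1638]
 [-1.0419 -0.0349]
 [ 0.4294 -1.7869]
 [ 0.2252 -0.7652]
 [-0.5998 -0.054 ]
 [ 0.8527 -0.54  ]
 [-0.4737  2.0374]
 [-0.3262  0.3195]
 [ 0.0061  0.0929]
 [ 1.4006  2.1727]
 [ 0.209   1.7686]]
fence ends [[ 0.6452 -0.2753  0.03  ]
 [ 0.6576  0.1246  0.03  ]]
pipe (array([[0.4852, 0.0185, 0.05  ]]), array([[0.4844, 0.0201, 0.05  ]]))
```

```bash
cat >> h.py <<'E'
from scipy.spatial.transform import Rotation as Rn
def ori(yaw):  # tool down, tool y at angle yaw+90deg (or its half turn, whichever keeps joint 6 nearest)
    return [(Rn.from_euler('z',yaw+k)*Rn.from_euler('x',np.pi)).as_quat() for k in (0,np.pi)]
def best(p,yaw):
    c=[(np.abs(np.array(j)-get_obs()['joint_pos']).max(),i) for i,o in enumerate(ori(yaw)) if (j:=kinematics.solve_ik(p,o)) is not None]
    return ori(yaw)[min(c)[1]]
def push(d,dist,fmax,step=.003,v=.05):
    """step along unit d until the wrist force against d passes fmax"""
    d=np.array(d); p=np.array(get_obs()['position']); n=0; f0=-np.array(get_obs()['wrist_force'])@d
    while n<dist:
        n+=step; bot.servo_line(list(p+d*n),velocity=v); f=-np.array(get_obs()['wrist_force'])@d-f0
        if f>fmax: break
    o=get_obs(); print('push',n,'F',f,'pos',np.round(o['position'],4),'t',o['time_s']); return n
E
python3 - <<'E'
from h import *
print(bot.tcp_to_tips,get_obs()['gripper_width'])
hand.move_gripper(.06); print(bot.tcp_to_tips,get_obs()['gripper_width'],get_obs()['time_s'])
o=best([.45,-.154,.12],-.028)
bot.reach([.45,-.154,.12],o); print(get_obs()['time_s'],get_obs()['wrist_force'],get_obs()['joint_pos'])
snap('wrist','w1')
E
```

```text
0.017 0.08551296451380859
0.017 0.05989707837179683 0.475
2.3417 [-0.61456977  0.82973004  0.5262988 ] [-3.33895948e-01  2.99615158e-01  2.05644051e+00 -1.69230847e-04
  7.84789523e-01  1.26544487e+00]
```

View pics/w1.png

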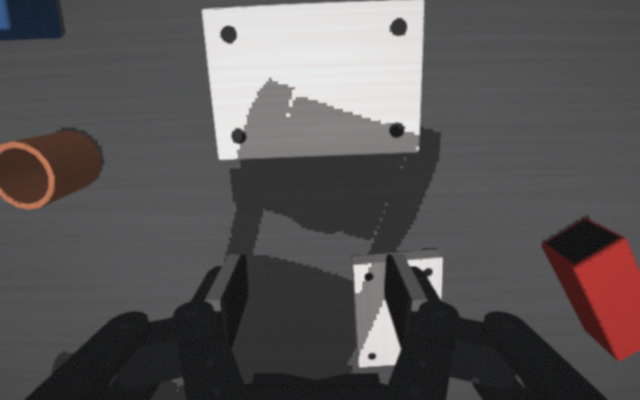

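The wrist view shows the plate's near edge at row ~157, columns 218–420. The small decoy plate has corners at (353,258) and (442,255), so I need to know whether the fingers will come down clear of it.

```bash
python3 - <<'E'
from h import *
np.set_printoptions(precision=4,suppress=True)
print(w('w1',[(353,262),(442,257),(443,345)],.012)); print(w('w1',[(218,157),(420,151),(203,12),(424,0)],.02))
print(w('side0',(np.array([(590,110),(735,118),(735,185),(590,175)])/5+[250,165]),.012))
E
```

```text
[[ 0.4046 -0.1816  0.012 ]
 [ 0.4065 -0.2476  0.012 ]
 [ 0.3263 -0.2556  0.012 ]]
[[ 0.4872 -0.0928  0.02  ]
 [ 0.4875 -0.2239  0.02  ]
 [ 0.5735 -0.0928  0.02  ]
 [ 0.5763 -0.2218  0.02  ]]
[[ 0.4056 -0.2444  0.012 ]
 [ 0.3077 -0.2498  0.012 ]
 [ 0.3069 -0.184   0.012 ]
 [ 0.4014 -0.1803  0.012 ]]
```

```bash
python3 - <<'E'
from h import *
bot.servo_line([.457,-.154,.05],velocity=.15)
bot.servo_line([.457,-.154,.0205],velocity=.06); print(get_obs()['wrist_force'],get_obs()['position'])
bot.servo_line([.535,-.154,.0205],velocity=.06); print(get_obs()['wrist_force'],get_obs()['time_s'])
c,s=np.cos(-.028),np.sin(-.028)
push([1,0,0],.035,20,step=.002)
snap('scene','s2'); snap('side','d2')
import cv2
a=cv2.imread('pics/s2.png')[165:295,205:345]; b=cv2.imread('pics/d2.png')[155:285,250:390]
cv2.imwrite('pics/c3.png',cv2.resize(np.hstack([a,b]),None,fx=2.85,fy=2.85,interpolation=cv2.INTER_CUBIC))
E
```

```text
[ 0.1748843  -0.19865457 -0.22927943] [ 0.45687154 -0.15393333  0.02026371]
[-1.21357845  0.22302193 -0.43179866] 5.1
push 0.020000000000000004 F 22.477103626806656 pos [ 0.549  -0.1535  0.0198] t 7.6
```

View pics/c3.png

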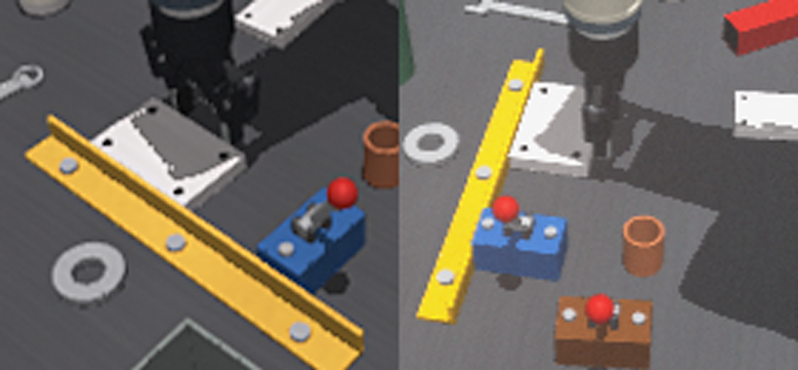

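The plate is flat along the fence, with a gap to the stop. Next is the push along the fence.

```bash
python3 - <<'E'
from h import *
yaw=-.029; f=np.array([-np.sin(yaw),np.cos(yaw),0])
bot.servo_line([.53,-.154,.0205],velocity=.1); bot.servo_line([.53,-.154,.09],velocity=.2)
p=[.5995,-.255,.09]; o=best(p,yaw+np.pi/2); bot.reach(p,o); hand.move_gripper(.04)
print(get_obs()['time_s'],get_obs()['joint_pos'])
bot.servo_line([p[0],p[1],.0215],velocity=.1); print(get_obs()['wrist_force'],get_obs()['position'])
bot.servo_line(list(np.array([p[0],p[1],.0215])+f*.105),velocity=.06); print(get_obs()['wrist_force'],get_obs()['time_s'])
push(f,.04,20,step=.002)
E
```

```text
10.2417 [-4.04235007e-01  5.66759400e-01  1.68740482e+00 -3.48059710e-05
  8.87301587e-01  2.76587498e+00]
[ 7.51097344e-01  3.85427856e-01 -6.92913976e-04] [ 0.59985867 -0.25517402  0.02181474]
[ 0.29869631 -2.42818241  0.6094329 ] 12.975
push 0.020000000000000004 F 24.498758976533047 pos [ 0.6027 -0.1339  0.0216] t 15.475
```

```bash
python3 - <<'E'
from h import *
yaw=-.029; f=np.array([-np.sin(yaw),np.cos(yaw),0])
p=np.array(get_obs()['position'])
bot.servo_line(list(p-f*.025),velocity=.1); q=p-f*.025; q[2]=.11; bot.servo_line(list(q),velocity=.2)
p=[.532,-.075,.11]; o=best(p,yaw); bot.reach(p,o); hand.move_gripper(.05)
print(get_obs()['time_s'])
bot.servo_line([p[0],p[1],.021],velocity=.12)
push([np.cos(yaw),np.sin(yaw),0],.04,15,step=.002)
p=np.array(get_obs()['position']); bot.servo_line(list(p-[.02,0,0]),velocity=.1); bot.servo_line(list(p+[-.02,0,.13]),velocity=.25)
snap('scene','s3'); d=snap('side','d3')
a=cv2.imread('pics/s3.png')[180:290,225:345]; b=cv2.imread('pics/d3.png')[170:280,250:370]
cv2.imwrite('pics/c4.png',cv2.resize(np.hstack([a,b]),None,fx=3.3,fy=3.3,interpolation=cv2.INTER_CUBIC))
E
```

```text
18.075
push 0.024000000000000007 F 15.059800779879223 pos [ 0.5515 -0.0755  0.0207] t 21.9667
```

View pics/c4.png

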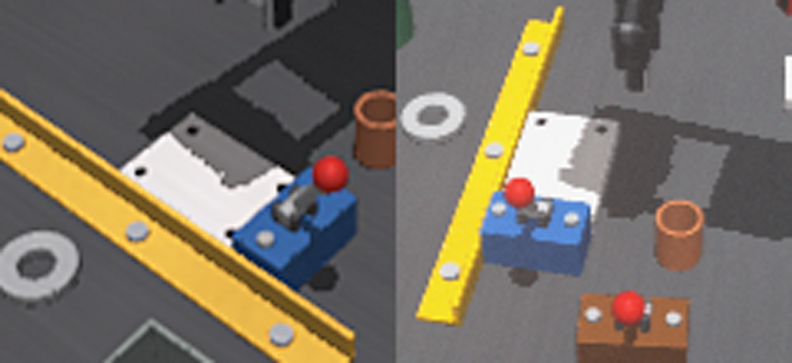

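The plate looks tight in the corner with no visible gap. I'll give it a second light push towards the stop and triangulate the two knobs, since the brown decoy's knob could obstruct the lever approach.

```bash
python3 - <<'E'
from fit import *
np.set_printoptions(precision=4,suppress=True)
def tri(a,b): 
    return least_squares(lambda X:np.r_[(px('scene0',X)-a).ravel(),(px('side0',X)-b).ravel()],[.6,.07,.11])
r=tri(c1([(570,273)]),c2([(187,316)]));print(r.x,r.fun)
r=tri(np.array([387,227]),c2([(352,490)]));print('decoy',r.x,r.fun)
yaw=-.029; f=np.array([-np.sin(yaw),np.cos(yaw),0])
p=np.array([.601,-.165,.10]); o=best(p,yaw+np.pi/2); bot.reach(list(p),o); hand.move_gripper(.04)
p[2]=.0215; bot.servo_line(list(p),velocity=.15); bot.servo_line(list(p+f*.023),velocity=.08)
push(f,.03,15,step=.002)
p=np.array(get_obs()['position']); bot.servo_line(list(p-f*.02),velocity=.1); bot.servo_line(list(p-f*.02+[0,0,.2]),velocity=.25)
hand.move_gripper(0); print(get_obs()['time_s'],get_obs()['position'])
E
```

```text
[0.6119 0.0685 0.1177] [ 0.1358  0.2654  0.1235 -0.3288]
decoy [0.5061 0.1704 0.1137] [-0.1827 -0.3457 -0.1595  0.3862]
push 0.01 F 17.73595413092694 pos [ 0.6018 -0.134   0.022 ] t 27.05
28.8417 [ 0.6012 -0.154   0.2216]
```

```bash
python3 - <<'E'
from h import *
yaw=-.029; f=np.array([-np.sin(yaw),np.cos(yaw),0])
q=get_obs()['orientation']
bot.servo_line([.613,.110,.222],velocity=.25)
bot.servo_line([.613,.110,.121],velocity=.15); print(get_obs()['wrist_force'],get_obs()['time_s'])
p=np.array([.613,.110,.121]); bot.servo_line(list(p-f*.08),velocity=.06); print(get_obs()['wrist_force'],get_obs()['position'])
push(-f,.03,12,step=.002)
p=np.array(get_obs()['position']); bot.servo_line(list(p+f*.03),velocity=.1); bot.servo_line(list(p+f*.03+[0,0,.12]),velocity=.25)
bot.servo_line([.42,-.15,.25],velocity=.25)
snap('scene','s4'); snap('side','d4'); print(get_obs()['time_s'])
a=cv2.imread('pics/s4.png')[180:290,225:345]; b=cv2.imread('pics/d4.png')[170:280,250:370]
cv2.imwrite('pics/c5.png',cv2.resize(np.hstack([a,b]),None,fx=3.3,fy=3.3,interpolation=cv2.INTER_CUBIC))
k=[(-.045,-.0395,.1128)]; from fit import T; P=T([.6567,.029,yaw],k); print(P,px('s4',P),px('d4',P))
E
```

```text
Traceback (most recent call last):
workcell.IKError: the arm cannot follow that straight line within its joint ranges
```

```bash
python3 - <<'E'
from h import *
yaw=-.029; f=np.array([-np.sin(yaw),np.cos(yaw),0])
p=[.613,.110,.222]; o=[(abs(j[5]),list(a)) for a in ori(yaw+np.pi/2) if (j:=kinematics.solve_ik(p,a)) is not None]; print(o)
bot.reach(p,min(o)[1])
bot.servo_line([.613,.110,.121],velocity=.15); print(get_obs()['wrist_force'],get_obs()['time_s'])
p=np.array([.613,.110,.121]); bot.servo_line(list(p-f*.08),velocity=.06); print(get_obs()['wrist_force'],get_obs()['position'])
push(-f,.03,12,step=.002)
p=np.array(get_obs()['position']); bot.servo_line(list(p+f*.03),velocity=.1); bot.servo_line(list(p+f*.03+[0,0,.12]),velocity=.25)
bot.reach([.42,-.15,.25],get_obs()['orientation'])
snap('scene','s4'); snap('side','d4'); print(get_obs()['time_s'])
a=cv2.imread('pics/s4.png')[180:290,225:345]; b=cv2.imread('pics/d4.png')[170:280,250:370]
cv2.imwrite('pics/c5.png',cv2.resize(np.hstack([a,b]),None,fx=3.3,fy=3.3,interpolation=cv2.INTER_CUBIC))
k=[(-.045,-.0395,.1128)]; from fit import T; P=T([.6567,.029,yaw],k); print(P,px('s4',P),px('d4',P))
E
```

```text
[(np.float64(0.20414712989311834), [np.float64(0.7172851369356504), np.float64(0.6967797588414902), np.float64(4.266545506879479e-17), np.float64(4.392104735121076e-17)]), (np.float64(2.9374455236966743), [np.float64(-0.6967797588414902), np.float64(0.7172851369356505), np.float64(4.3921047351210766e-17), np.float64(-4.266545506879478e-17)])]
[-0.32418134 -0.50861246  0.31863608] 31.975
[-0.81502837  0.55965778  0.40323719] [0.61071971 0.03012356 0.12105398]
push 0.018000000000000002 F 16.92177105261669 pos [0.6103 0.0151 0.121 ] t 35.7083
37.9833
[[ 0.61057358 -0.00917857  0.1128    ]] [[299.65584253 218.68748682]] [[293.48556559 208.67419714]]
```

View pics/c5.png

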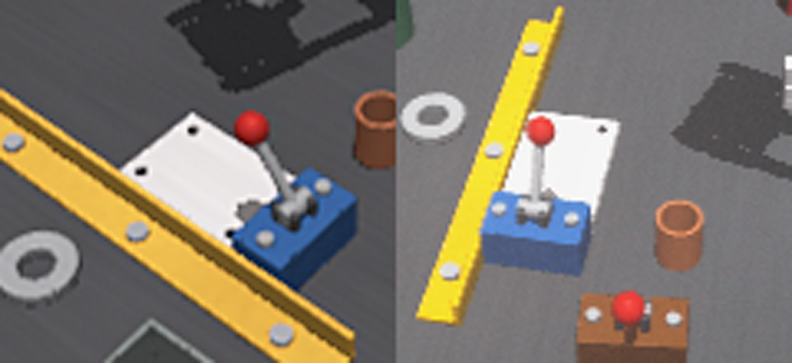

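The knob is now over the plate at scene ≈(301.1,218.5) and side ≈(293.6,209.4). That is within 1.5 px of where it should be fully over, and the push ended on a hard 17 N stop. The plate is unchanged, tight in the corner. I'll check the swing by triangulation, then hand in if it agrees.

```bash
python3 - <<'E'
from fit import *
def knob(n):
    im=cv2.imread(f'pics/{n}.png').astype(int); u0,u1,v0,v1=(285,340,200,250) if n[1]!='i' and n[0]=='s' or n=='scene0' else (270,310,195,245)
    c=im[v0:v1,u0:u1]; m=(c[...,2]>90)&(c[...,1]<.35*c[...,2])&(c[...,0]<.35*c[...,2])
    v,u=np.nonzero(m); return np.array([u.mean()+u0,v.mean()+v0]),len(u)
def tri(s,d):
    a,b=knob(s),knob(d); print(a,b)
    return least_squares(lambda X:np.r_[(px(s,X)-a[0]).ravel(),(px(d,X)-b[0]).ravel()],[.6,.07,.11]).x
A,B=tri('scene0','side0'),tri('s4','d4'); L=np.linalg.norm((A-B)[:2]); print(A,B,L)
if L>.077: print(hand_in(), get_obs()['time_s'])
E
```

```text
(array([324.55294118, 232.36470588]), 85) (array([287.        , 227.20833333]), 48)
(array([300.76623377, 218.33766234]), 77) (array([293.54545455, 208.57575758]), 33)
[0.61232574 0.06818622 0.11801586] [ 0.60978162 -0.00633689  0.1155539 ] 0.07456652330442655
```

Triangulation gives a 74.6 mm swing against 79 mm expected. The masks here are only 33–85 px and the height readings contradict each other, so this is within image noise. The better evidence is the force: free turning takes about 2 N, but the arm stalled at 17 N at y = 0.0151, about 3 mm behind its command and within 2 mm of the computed end-stop contact. Nothing but the lever is at that height, so I'm handing in.

```bash
python3 -c "
from h import *
print(hand_in())"
```

```text
the job is handed in; nothing more can be done
None
```

I handed the job in at about 38 s: the plate is seated tight against the yellow fence and the blue stop, and the lever is pushed over to a hard stop. The lever's full travel rests on that 17 N stall, because my camera check read 74.6 mm of swing against 79 mm expected.

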